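# Refile three mixed-up items in the archive trays

## Task

Three items on the archive table have been misfiled: in each tray the compartment nearest the robot holds something that belongs with its own kind in another tray. Put the film canister, the slide box and the hand stamp each upright on the floor of the front compartment of the tray that holds its own kind; a compartment takes one item only, so park one item upright on the empty grey foam pad to make room. Leave the rightly filed items in the middle compartments undisturbed.

Things in the scene. Friction and masses are not known exactly. Their poses are not given: they have to be found in the camera images.
- canister: The misfiled 35 mm film canister, an upright black cylinder with a grey snap lid, 33 mm across, 51 mm tall, about 35 g. It stands at the start in the front cell of the slide box tray. Origin: centre of its underside, z up.
- slidebox: The misfiled card box for photographic slides, upright, 56 mm along its x, 44 mm along its y, 60 mm tall, about 140 g. It stands at the start in the front cell of the hand stamp tray. Origin: centre of its underside, z up.
- stamp: The misfiled rubber hand stamp standing on its die: wooden block 58 mm along its x, 26 mm along its y, 22 mm tall, with a turned wooden handle in the middle whose thickest part, 28 mm across, lies 60 to 72 mm above the underside; 80 mm tall in all, about 70 g. It stands at the start in the front cell of the film canister tray. Origin: centre of its underside, z up.
- canister_tray: Film canister tray, with one film canister in its middle and one (fixed) in its rear cell. Fixed white tray, 252 x 86 mm, floor and walls 3 mm thick, walls 18 mm, dividers 15 mm high; three cells in a row, 80 x 80 mm inside, centres 83 mm apart. Origin: on the table under the centre of the front cell (nearest the robot); x runs along the row to the middle (83 mm) and rear cell (166 mm), z up.
- slidebox_tray: Slide box tray, with one slide box in its middle and one (fixed) in its rear cell. Fixed white tray, 252 x 86 mm, floor and walls 3 mm thick, walls 18 mm, dividers 15 mm high; three cells in a row, 80 x 80 mm inside, centres 83 mm apart. Origin: on the table under the centre of the front cell (nearest the robot); x runs along the row to the middle (83 mm) and rear cell (166 mm), z up.
- stamp_tray: Hand stamp tray, with one hand stamp in its middle and one (fixed) in its rear cell. Fixed white tray, 252 x 86 mm, floor and walls 3 mm thick, walls 18 mm, dividers 15 mm high; three cells in a row, 80 x 80 mm inside, centres 83 mm apart. Origin: on the table under the centre of the front cell (nearest the robot); x runs along the row to the middle (83 mm) and rear cell (166 mm), z up.
- filed_canister: The rightly filed film canister, same make and size as the misfiled one, standing loose in the middle cell of its own tray; not to be disturbed. Origin: centre of its underside, z up.
- filed_slidebox: The rightly filed slide box, same make and size as the misfiled one, standing loose in the middle cell of its own tray; not to be disturbed. Origin: centre of its underside, z up.
- filed_stamp: The rightly filed hand stamp, same make and size as the misfiled one, standing loose in the middle cell of its own tray; not to be disturbed. Origin: centre of its underside, z up.
- pad: The free spot: an empty slate-grey foam pad lying on the table, firm, 130 by 130 mm, 10 mm thick, fixed. Origin: centre of its underside; its upper face is at z = 10 mm.
Mind the look-alikes: they are no part of the job. Leave any green or red look-alike of the slidebox alone.

How it is judged:
By the outcome, as a careful person would: the job done as asked, in the order asked, and still so for the second after the job is handed in, with the robot touching nothing.
It also fails if it takes over 115 s, if anything falls off the work surface, if the arm or the gripper's body presses on something with over 40 N, if the wrist force passes 120 N, or if a joint passes its speed limit or range.

## Robot

A 6-joint arm with a two-finger parallel gripper is mounted at the origin on the work surface. World frame = base frame: x ahead of the robot, y to its left, z up, the work surface at z = 0. Lengths are in m, angles in degrees, forces in N, time in s.
With the tool pointing down it reaches from about 0.275 to 0.725 m from the base axis. Payload 5.6 kg.
Tool frame: the origin (TCP) lies at the very end of the fingers, on their centre line; the grasp point (between the pads) lies 19 mm behind it; z points along the fingers, y is the direction in which the jaws open and shut (so a half turn about z gives the same grasp; the last joint's range is limited). The gripper opens to 85 mm and grips with 20 to 120 N. Pads are 22 mm wide; open, the fingers measure 114 mm over their backs; the gripper's body (76 mm by 85 mm) begins 54 mm behind the grasp point. The pads swing forward as they close: fully open they stand 13 mm farther back than shut.
Start: joints at [93.025, 14.616, 6.199, 0, -81.583, -16.306], TCP at [0.126, 0.535, 0.231] pointing down, gripper open.
Joint ranges: [-168.99, 168.99], [-69.2, 112.95], [-62.41, 85.93], [-164.36, 98.24], [-168.68, -3.75], [-174.98, 174.98]. Speed limits (degrees/s): [147.25, 147.25, 180, 180, 180, 180].

## Interface

Orientations are given as a 3x3 rotation matrix whose columns are the frame's x, y, z axes.
In Python, from cell import status, capture, manip gives the robot as it stands.
- The arm moves only by the tool play_rows, never from a script. Its argument "increments" is a list of rows, each a list of 7 numbers: the shift along the tool's x, y, z as a fraction of full scale, then the turn, a rotation vector about the tool's x, y, z as a fraction of full scale, then the opening, from 0 (shut) to 1 (fully open). In form: [[tx, ty, tz, rx, ry, rz, claw], ...]. A call has exactly 5 rows; each row is the pose to reach, as a shift and turn from the pose measured when the call began, along the tool's axes at that moment; what a row does not reach only later rows make up. Full scale, the value 1, is 300 mm for a shift and 30 degrees for a turn. A row lasts 1/12 s, in which the tool goes at most 41.7 mm and 7.16 degrees, less where a joint would pass 70% of its speed; a pose out of reach is approached as far as the arm can. A call with a number of a shift or a turn outside -1 to 1 is refused whole. A call with a gripper value outside its range is refused whole. The fingers move at their own pace and stop on an object; "squeeze" is the grip in N (left out, the last holds). Time passes only in rows, so rows that repeat a pose let the fingers close, or fill a call up. It gives the time, the measured TCP pose, the force and the opening at its end, in the units of the state.
- status.sense(): the state, without advancing time (a new reading comes with each control period).
- capture(name): name is "scene" or "side" or "wrist"; returns a dict with "img" (384x512x3 uint8, red, green, blue), "fx", "fy", "cx", "cy" (pixels), "extrinsics" (4x4, takes a point from camera to world coordinates). Camera axes: x right, y down, z forward; pixel columns grow to the right and rows downward; lengths in m; the calibration is good to about 2 mm. A picture is of the moment at which its call begins. There is no depth.
- manip.hand_in(): hands the job in, once; it reports no verdict.
The state is a dict: "clock": time; "joints": joint angles; "qd": joint speeds; "effort": joint torques, N m; "position": TCP position; "tool_rot": TCP orientation; "wrist_force": force on the tool from outside, world axes, zero at the start; "torque": the same for the moment, N m; "finger_gap": opening from 0.0 (shut) to 1.0 (fully open).
Only numpy, scipy, OpenCV 4.12 (cv2) and the standard library are available. Lean on these libraries where they do the work, as an engineer would, in place of code of your own. Each camera call takes 0.05 s, during which the arm holds its last target. There are 200 camera calls.

## Working session

There is one attempt and no reset: what is moved stays moved. The work goes in short steps, Python scripts to look and compute and a tool call to move; the robot and the scene stay as the last step left them, time stands still between calls to the robot, and variables do not carry over. Pictures are saved under pics/ and viewed, about 12 in all and at most 16, crops included, and the job is handed in when it is done.

Besides the shell and the picture viewer there is one more tool, called as name(argument=value, ...), one argument or row to a line, values as JSON. play_rows: Moves the arm, as the interface text tells. Its arguments: {"type":"object","properties":{"increments":{"type":"array","items":{"type":"array","items":{"type":"number","minimum":-1,"maximum":1}}},"squeeze":{"type":"number"}},"required":["increments"]}

```bash
ls; mkdir -p pics; python3 - <<'E'
from cell import status,capture
import cv2,numpy as np
np.set_printoptions(precision=4,suppress=True)
print(status.sense())
for n in ["scene","side","wrist"]:
    c=capture(n); cv2.imwrite(f"pics/{n}0.png",c["img"][:,:,::-1]); print(n,c["fx"],c["fy"],c["cx"],c["cy"]);print(c["extrinsics"])
a=[cv2.imread(f"pics/{n}0.png") for n in ["scene","side"]]
cv2.imwrite("pics/both.png",cv2.resize(np.vstack(a),(400,600)))
E
```

```text
pics
{'clock': 0.0, 'joints': array([ 93.0268,  14.6528,   6.1289,  -0.0277, -81.5844, -16.3061]), 'qd': array([ 0.0109,  0.0373,  0.0887, -0.0696, -0.0801,  0.0221]), 'effort': array([  0.0006, -38.6632,  23.7937,   5.365 ,  -0.0062,  -0.    ]), 'position': array([0.1262, 0.5348, 0.2304]), 'tool_rot': array([[ 0.9732, -0.2298, -0.0004],
       [-0.2298, -0.9732, -0.0019],
       [ 0.0001,  0.002 , -1.    ]]), 'wrist_force': array([ 0.5195, -0.5148,  0.4357]), 'torque': array([ 0.0539, -0.0205,  0.0189]), 'finger_gap': 1.0027760248373139}
scene 406.60173193914324 406.60173193914324 255.13856062673233 199.81550195816976
[[ 0.9002  0.2463 -0.3591  0.8101]
 [ 0.4351 -0.5465  0.7156 -0.6017]
 [-0.02   -0.8004 -0.5991  0.5238]
 [ 0.      0.      0.      1.    ]]
side 422.1059235279674 422.1059235279674 255.75305526107184 197.02899283394882
[[ 0.9908 -0.1025  0.0886  0.427 ]
 [-0.1336 -0.6279  0.7668 -0.6716]
 [-0.023  -0.7715 -0.6358  0.5923]
 [ 0.      0.      0.      1.    ]]
wrist 272.8420054937444 272.8420054937444 254.3977962825297 190.15339333641572
[[-0.2295 -0.9398 -0.2531  0.1899]
 [-0.9733  0.2221  0.0577  0.5205]
 [ 0.0019  0.2596 -0.9657  0.3723]
 [ 0.      0.      0.      1.    ]]
```

View pics/scene0.png

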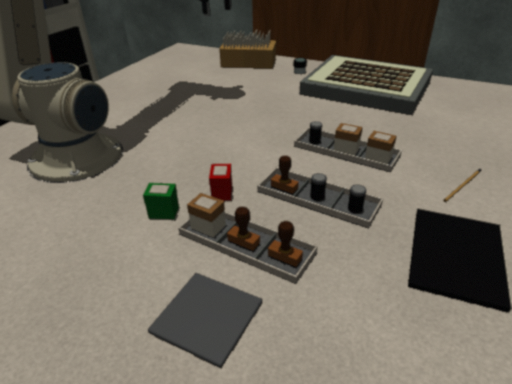

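View pics/side0.png

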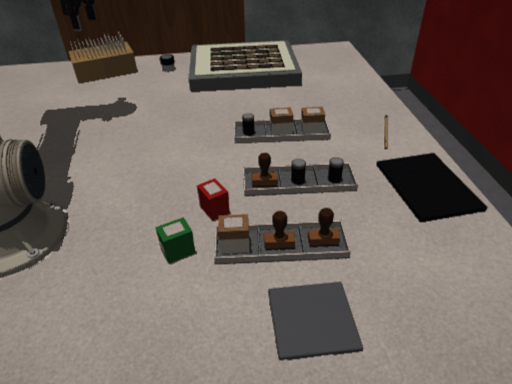

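The scene camera shows the three trays, with front cells to the left:
- stamp tray, (247,243), holding the slide box at (206,213)
- canister tray, (319,194), holding the stamp at (285,175)
- slide box tray, (347,148), holding the canister at (316,132)

The slate-grey pad is at (207,317). The black mat at (458,256) is a different, larger object. The green box (161,200) and red box (221,181) are look-alikes. The brown-lidded box in the stamp tray's front cell is the slidebox.

```bash
python3 - <<'E'
import cv2
a=cv2.imread("pics/side0.png")[95:270,150:370]
a=cv2.resize(a,None,fx=3.4,fy=3.4,interpolation=cv2.INTER_CUBIC)
cv2.imwrite("pics/sidecrop.png",cv2.convertScaleAbs(a,alpha=1.4))
E
```

```text
(no output)
```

View pics/sidecrop.png

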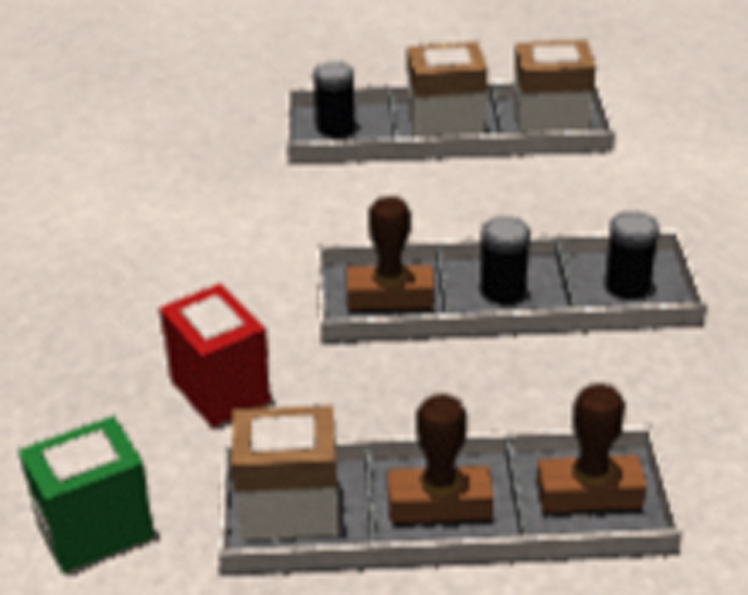

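```bash
cat > h.py <<'E'
import numpy as np,cv2
from cell import status,capture
np.set_printoptions(precision=4,suppress=True)
def ray(c,u,v,z):
    E=c["extrinsics"]; d=E[:3,:3]@[(u-c["cx"])/c["fx"],(v-c["cy"])/c["fy"],1]
    o=E[:3,3]; return o+d*(z-o[2])/d[2]
def proj(c,P):
    E=c["extrinsics"]; q=(np.atleast_2d(P)-E[:3,3])@E[:3,:3]
    return np.c_[q[:,0]/q[:,2]*c["fx"]+c["cx"],q[:,1]/q[:,2]*c["fy"]+c["cy"]]
E
python3 - <<'E'
from h import *
c=capture("side")
T={"stamp":[(222,573,0),(679,552,0),(650,430,.018),(230,443,.018)],"can":[(322,341,0),(704,322,0),(675,235,.018),(322,245,.018)],"slide":[(289,161,0),(612,151,0),(595,85,.018),(291,91,.018)]}
for n,p in T.items():
    P=np.array([ray(c,150+u/3.4,95+v/3.4,z) for u,v,z in p])[:,:2]
    ctr=P.mean(0); ex=P[1]-P[0]+P[2]-P[3]; ex/=np.hypot(*ex)
    print(n,"L",np.hypot(*(P[1]-P[0])),np.hypot(*(P[2]-P[3])),"W",np.hypot(*(P[3]-P[0])),np.hypot(*(P[2]-P[1])),"yaw",np.degrees(np.arctan2(ex[1],ex[0])),"front",ctr-.083*ex)
for n,u,v,z in [("slidebox",283,433,.063),("can",333,70,.054),("stampblock front bottom L",347,310,.003),("R",433,306,.003),("green top",85,455,.06),("red",214,317,.06)]: print(n,ray(c,150+u/3.4,95+v/3.4,z))
print("sb bottom front",ray(c,150+234/3.4,95+535/3.4,.003),ray(c,150+338/3.4,95+536/3.4,.003),"top",ray(c,150+231/3.4,95+409/3.4,.063),ray(c,150+334/3.4,95+405/3.4,.063))
for u,v in [(270,291),(345,285),(357,348),(282,354)]: print("pad",ray(c,u,v,.01))
s=capture("scene")
for u,v in [(200,276),(262,302),(211,359),(152,326)]: print("pad",ray(s,u,v,.01))
print(ray(s,207,202,.063),ray(s,316,125,.054))
E
```

```text
stamp L 0.25097096146680165 0.2454153604368066 W 0.08424874374457855 0.07937826851708794 yaw -5.923296964476291 front [ 0.4558 -0.1002]
can L 0.2513132935313761 0.2433838920196128 W 0.08261409435879578 0.07442779397102185 yaw -5.7441249352161945 front [0.5316 0.0897]
slide L 0.2495050262492436 0.24416150711109538 W 0.07646900028027379 0.07111352158657876 yaw -7.0992115287262045 front [0.5309 0.3081]
slidebox [ 0.45   -0.0992  0.063 ]
can [0.5266 0.3137 0.054 ]
stampblock front bottom L [0.506  0.0789 0.003 ]
R [0.5633 0.0738 0.003 ]
green top [ 0.3431 -0.0964  0.06  ]
red [0.4186 0.0125 0.06  ]
sb bottom front [ 0.4177 -0.1133  0.003 ] [ 0.4751 -0.1231  0.003 ] top [ 0.4233 -0.0752  0.063 ] [ 0.48  -0.081  0.063]
pad [ 0.4985 -0.2231  0.01  ]
pad [ 0.628 -0.23   0.01 ]
pad [ 0.6108 -0.3477  0.01  ]
pad [ 0.4976 -0.3408  0.01  ]
pad [ 0.5107 -0.2203  0.01  ]
pad [ 0.6291 -0.226   0.01  ]
pad [ 0.6067 -0.3453  0.01  ]
pad [ 0.4985 -0.3361  0.01  ]
[ 0.4541 -0.0949  0.063 ] [0.5315 0.3084 0.054 ]
```

```bash
cat >> h.py <<'E'
from scipy.spatial.transform import Rotation as R
def Rd(yaw):  # tool down, tool x at yaw deg in world
    return R.from_euler('z',yaw).as_matrix() if 0 else R.from_euler('ZX',[yaw,180],degrees=True).as_matrix()
def plan(wps, step=0.2):
    """wps: (x,y,z,yaw); prints the final increments of each call of 5 rows, chained from the measured pose"""
    s=status.sense(); p=s["position"].copy(); M=s["tool_rot"].copy()
    for w in wps:
        q=np.array(w[:3]); G=Rd(w[3])
        n=max(1,int(np.ceil(np.linalg.norm(q-p)/step-.02)))
        for k in range(n):
            t=p+(q-p)/(n-k); d=M.T@(t-p)/.3; r=R.from_matrix(M.T@G).as_rotvec(degrees=True)/30
            print(np.round(np.r_[d,r],3),"->",t); p=t; M=G
E
python3 -c "
from h import *
plan([(.451,-.097,.19,-6.5)])"
```

```text
[ 0.384  0.45   0.034  0.002  0.    -0.226] -> [0.2074 0.3771 0.2207]
[0.329 0.493 0.034 0.    0.    0.   ] -> [0.2886 0.219  0.2104]
[0.329 0.493 0.034 0.    0.    0.   ] -> [0.3698 0.061  0.2002]
[0.329 0.493 0.034 0.    0.    0.   ] -> [ 0.451 -0.097  0.19 ]
```

play_rows(
  increments=[
    [0.077,0.09,0.007,0,0,-0.045,0.9],
    [0.154,0.18,0.014,0,0,-0.09,0.9],
    [0.23,0.27,0.02,0,0,-0.135,0.9],
    [0.307,0.36,0.027,0,0,-0.18,0.9],
    [0.384,0.45,0.034,0,0,-0.226,0.9],
  ],
)

```text
clock: 0.67
position: [0.2078, 0.3756, 0.2206]
tool_rot: [[0.994, -0.112, -0.0], [-0.112, -0.994, -0.001], [-0.0, 0.001, -1.0]]
wrist_force: [1.3, -0.6, -0.2]
finger_gap: 0.898
```

play_rows(
  increments=[
    [0.066,0.099,0.007,0,0,0,0.9],
    [0.132,0.197,0.014,0,0,0,0.9],
    [0.197,0.296,0.02,0,0,0,0.9],
    [0.263,0.394,0.027,0,0,0,0.9],
    [0.329,0.493,0.034,0,0,0,0.9],
  ],
)

```text
clock: 1.08
position: [0.2896, 0.2159, 0.2106]
tool_rot: [[0.994, -0.111, 0.0], [-0.111, -0.994, -0.0], [0.0, 0.0, -1.0]]
wrist_force: [1.0, 0.3, 1.0]
finger_gap: 0.9
```

play_rows(
  increments=[
    [0.066,0.099,0.007,0,0,0,0.9],
    [0.132,0.197,0.014,0,0,0,0.9],
    [0.197,0.296,0.02,0,0,0,0.9],
    [0.263,0.394,0.027,0,0,0,0.9],
    [0.329,0.493,0.034,0,0,0,0.9],
  ],
)

```text
clock: 1.5
position: [0.3716, 0.0563, 0.2007]
tool_rot: [[0.994, -0.111, 0.001], [-0.111, -0.994, 0.001], [0.001, -0.001, -1.0]]
wrist_force: [1.1, 0.7, 0.5]
finger_gap: 0.902
```

play_rows(
  increments=[
    [0.066,0.095,0.007,0,0,0,0.9],
    [0.132,0.19,0.014,0,0,0,0.9],
    [0.197,0.285,0.02,0,0,0,0.9],
    [0.26,0.38,0.027,0,0,0,0.9],
    [0.32,0.478,0.034,0,0,0,0.9],
  ],
)

```text
clock: 1.92
position: [0.4517, -0.0987, 0.1904]
tool_rot: [[0.994, -0.111, 0.001], [-0.111, -0.994, 0.001], [0.001, -0.001, -1.0]]
wrist_force: [0.5, 0.6, -0.6]
finger_gap: 0.894
```

```bash
python3 -c "
from h import *
c=capture('wrist');cv2.imwrite('pics/w1.png',c['img'][:,:,::-1]);print(status.sense()['position'],c['extrinsics'])
for z in(.003,.063):print(proj(c,[(.451,-.097,z)]))"
```

```text
[ 0.4532 -0.1027  0.1895] [[-0.1106 -0.9601 -0.2568  0.5166]
 [-0.9939  0.1066  0.0292 -0.1056]
 [-0.0006  0.2584 -0.966   0.3323]
 [ 0.      0.      0.      1.    ]]
[[253.539  172.8841]]
[[253.3228 184.5341]]
```

View pics/w1.png

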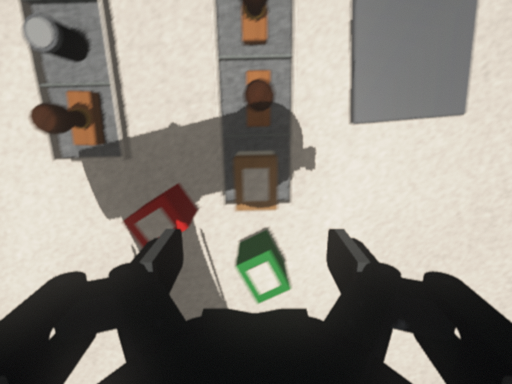

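The wrist view shows the brown-lidded slide box centred at (256,182). The red box is at (160,215), the green box at (265,275), and the pad at the upper right. The misfiled stamp is at (84,118) in the canister tray.

```bash
python3 -c "
from h import *
c=capture('wrist');cv2.imwrite('pics/w2.png',c['img'][:,:,::-1]);print(status.sense()['position'],c['extrinsics'][:3,3])
for u,v in [(235,155),(275,153),(277,209),(236,211),(256,182)]: print('sb',ray(c,u,v,.063))
for u,v in [(225,204),(290,202)]: print('st tray',ray(c,u,v,.018))
for u,v in [(54,159),(124,157)]: print('can tray',ray(c,u,v,.018))
for u,v in [(353,123),(466,112),(351,18)]: print('pad',ray(c,u,v,.01))
for u,v in [(160,235),(178,185),(198,213),(123,220)]: print('red',ray(c,u,v,.06))
plan([(.451,-.098,.07,-6.5)])
"
```

```text
[ 0.452  -0.1004  0.1894] [ 0.5182 -0.1094  0.3314]
sb [ 0.4842 -0.0869  0.063 ]
sb [ 0.4818 -0.1262  0.063 ]
sb [ 0.4237 -0.1229  0.063 ]
sb [ 0.4264 -0.0803  0.063 ]
sb [ 0.4548 -0.1044  0.063 ]
st tray [ 0.4213 -0.0634  0.018 ]
st tray [ 0.4149 -0.1415  0.018 ]
can tray [0.4976 0.1246 0.018 ]
can tray [0.4907 0.044  0.018 ]
pad [ 0.4986 -0.2215  0.01  ]
pad [ 0.4963 -0.3492  0.01  ]
pad [ 0.6057 -0.2215  0.01  ]
red [0.4075 0.0049 0.06  ]
red [ 0.46   -0.0246  0.06  ]
red [ 0.4277 -0.0399  0.06  ]
red [0.4289 0.0403 0.06  ]
[-0.004 -0.008  0.398  0.001  0.001 -0.004] -> [ 0.451 -0.098  0.07 ]
```

play_rows(
  increments=[
    [0,-0.002,0.11,0,0,0,0.8],
    [0,-0.004,0.22,0,0,0,0.8],
    [0,-0.005,0.32,0,0,0,0.8],
    [0,-0.005,0.39,0,0,0,0.8],
    [0,-0.005,0.4,0,0,0,0.8],
  ],
  squeeze=30,
)

```text
clock: 2.43
position: [0.4488, -0.0986, 0.0657]
tool_rot: [[0.993, -0.116, -0.008], [-0.116, -0.993, -0.0], [-0.008, 0.001, -1.0]]
wrist_force: [-0.4, 0.5, 0.1]
finger_gap: 0.802
```

```bash
python3 -c "
from h import *
plan([(.452,-.099,.028,-6.5)])
"
```

```text
[ 0.012  0.     0.126  0.002  0.016 -0.005] -> [ 0.452 -0.099  0.028]
```

play_rows(
  increments=[
    [0.012,0,0.04,0.002,0.016,-0.005,0.8],
    [0.012,0,0.08,0.002,0.016,-0.005,0.8],
    [0.012,0,0.11,0.002,0.016,-0.005,0.8],
    [0.012,0,0.126,0.002,0.016,-0.005,0.8],
    [0.012,0,0.126,0.002,0.016,-0.005,0.8],
  ],
)

```text
clock: 2.85
position: [0.4519, -0.0988, 0.0278]
tool_rot: [[0.994, -0.113, -0.001], [-0.113, -0.994, -0.0], [-0.001, 0.0, -1.0]]
wrist_force: [0.2, 0.3, 1.1]
finger_gap: 0.801
```

play_rows(
  increments=[
    [0,0,0,0,0,0,0.6],
    [0,0,0,0,0,0,0.45],
    [0,0,0,0,0,0,0.3],
    [0,0,0,0,0,0,0.3],
    [0,0,0,0,0,0,0.3],
  ],
)

```text
clock: 3.27
position: [0.4529, -0.0988, 0.0288]
tool_rot: [[0.994, -0.113, 0.002], [-0.113, -0.994, -0.0], [0.002, 0.0, -1.0]]
wrist_force: [-1.3, 1.6, 6.2]
finger_gap: 0.509
```

```bash
python3 -c "
from h import *
s=status.sense();print(s['position'],s['finger_gap'],s['wrist_force'],s['clock'])
c=capture('side');a=c['img'][95:270,150:370,::-1];cv2.imwrite('pics/s2.png',cv2.resize(a,None,fx=3,fy=3))
"
```

```text
[ 0.4529 -0.0988  0.0288] 0.5093292822706279 [-1.3109  1.6418  6.1611] 3.2667
```

View pics/s2.png

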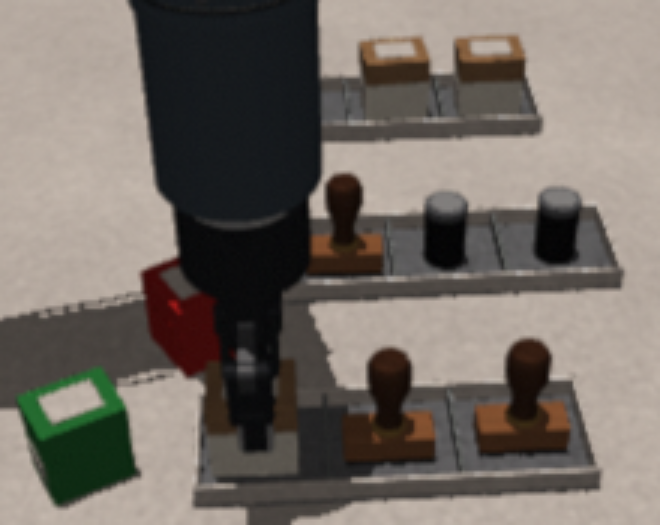

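The side view shows the slide box held squarely at its upper half, with an opening of 43 mm (the box is 44 mm). Next I lift it and carry it to the pad.

```bash
python3 -c "
from h import *
plan([(.452,-.099,.13,-6.5),(.552,-.282,.13,-6.5),(.552,-.282,.045,-6.5),(.552,-.282,.037,-6.5)])
"
```

```text
[-0.002  0.001 -0.337  0.    -0.003  0.001] -> [ 0.452 -0.099  0.13 ]
[0.2   0.284 0.    0.    0.    0.   ] -> [ 0.502  -0.1905  0.13  ]
[0.2   0.284 0.    0.    0.    0.   ] -> [ 0.552 -0.282  0.13 ]
[ 0.    -0.     0.283  0.     0.     0.   ] -> [ 0.552 -0.282  0.045]
[ 0.    -0.     0.027  0.     0.     0.   ] -> [ 0.552 -0.282  0.037]
```

play_rows(
  increments=[
    [0,0,-0.05,0,0,0,0.3],
    [0,0,-0.12,0,0,0,0.3],
    [0,0,-0.2,0,0,0,0.3],
    [0,0,-0.28,0,0,0,0.3],
    [0,0,-0.337,0,0,0,0.3],
  ],
)

```text
clock: 3.73
position: [0.4529, -0.0988, 0.1317]
tool_rot: [[0.994, -0.113, 0.003], [-0.113, -0.994, -0.0], [0.003, -0.0, -1.0]]
wrist_force: [0.3, 0.2, -1.0]
finger_gap: 0.516
```

play_rows(
  increments=[
    [0.02,0.028,0,0,0,0,0.3],
    [0.05,0.075,0,0,0,0,0.3],
    [0.1,0.14,0,0,0,0,0.3],
    [0.15,0.21,0,0,0,0,0.3],
    [0.2,0.284,0,0,0,0,0.3],
  ],
)

```text
clock: 4.15
position: [0.5027, -0.1912, 0.1307]
tool_rot: [[0.994, -0.113, 0.001], [-0.113, -0.994, 0.001], [0.001, -0.001, -1.0]]
wrist_force: [0.1, -0.2, -1.5]
finger_gap: 0.51
```

play_rows(
  increments=[
    [0.06,0.085,0,0,0,0,0.3],
    [0.12,0.17,0,0,0,0,0.3],
    [0.17,0.24,0,0,0,0,0.3],
    [0.19,0.27,0,0,0,0,0.3],
    [0.2,0.284,0,0,0,0,0.3],
  ],
)

```text
clock: 4.57
position: [0.5524, -0.2845, 0.1283]
tool_rot: [[0.993, -0.115, -0.002], [-0.115, -0.993, 0.002], [-0.002, -0.001, -1.0]]
wrist_force: [-0.9, 0.3, -2.2]
finger_gap: 0.512
```

```bash
python3 -c "
from h import *
plan([(.552,-.282,.045,-6.5),(.552,-.282,.037,-6.5)])
"
```

```text
[-0.002 -0.008  0.278 -0.003  0.004 -0.003] -> [ 0.552 -0.282  0.045]
[ 0.    -0.     0.027  0.     0.     0.   ] -> [ 0.552 -0.282  0.037]
```

play_rows(
  increments=[
    [0,0,0.08,0,0,0,0.3],
    [0,0,0.16,0,0,0,0.3],
    [0,0,0.23,0,0,0,0.3],
    [0,0,0.275,0,0,0,0.3],
    [0,0,0.275,0,0,0,0.3],
  ],
)

```text
clock: 4.98
position: [0.5491, -0.2829, 0.0412]
tool_rot: [[0.993, -0.115, -0.01], [-0.115, -0.993, 0.005], [-0.01, -0.004, -1.0]]
wrist_force: [-0.8, 0.8, -2.2]
finger_gap: 0.513
```

```bash
python3 -c "
from h import *
plan([(.552,-.284,.0365,-6.5)])
"
```

```text
[ 0.01   0.003  0.016 -0.008  0.019 -0.004] -> [ 0.552  -0.284   0.0365]
```

play_rows(
  increments=[
    [0.005,0,0.005,-0.008,0.019,0,0.3],
    [0.008,0,0.01,-0.008,0.019,0,0.3],
    [0.01,0,0.015,-0.008,0.019,0,0.3],
    [0.01,0,0.016,-0.008,0.019,0,0.3],
    [0.01,0,0.016,-0.008,0.019,0,0.3],
  ],
)

```text
clock: 5.4
position: [0.5526, -0.2833, 0.0371]
tool_rot: [[0.993, -0.115, 0.001], [-0.115, -0.993, -0.001], [0.001, 0.0, -1.0]]
wrist_force: [-0.2, 0.2, -2.1]
finger_gap: 0.509
```

play_rows(
  increments=[
    [0,0,0,0,0,0,0.55],
    [0,0,0,0,0,0,0.65],
    [0,0,0,0,0,0,0.75],
    [0,0,0,0,0,0,0.75],
    [0,0,-0.02,0,0,0,0.75],
  ],
)

```text
clock: 5.82
position: [0.5518, -0.283, 0.0423]
tool_rot: [[0.993, -0.115, -0.001], [-0.115, -0.993, 0.0], [-0.001, -0.0, -1.0]]
wrist_force: [-0.3, -0.1, -0.1]
finger_gap: 0.75
```

play_rows(
  increments=[
    [0,0,-0.08,0,0,0,0.75],
    [0,0,-0.18,0,0,0,0.75],
    [0,0,-0.28,0,0,0,0.75],
    [0,0,-0.38,0,0,0,0.75],
    [0,0,-0.45,0,0,0,0.75],
  ],
)

```text
clock: 6.23
position: [0.5526, -0.2836, 0.1813]
tool_rot: [[0.993, -0.115, 0.003], [-0.115, -0.993, -0.002], [0.003, 0.001, -1.0]]
wrist_force: [1.3, 0.2, -0.1]
finger_gap: 0.749
```

```bash
python3 -c "
from h import *
plan([(.535,.08,.19,-6.5)])
"
```

```text
[-0.099 -0.599 -0.016  0.003 -0.006 -0.004] -> [ 0.5438 -0.1018  0.1856]
[-0.098 -0.599 -0.015  0.     0.     0.   ] -> [0.535 0.08  0.19 ]
```

play_rows(
  increments=[
    [-0.02,-0.12,-0.003,0,0,0,0.75],
    [-0.04,-0.24,-0.006,0,0,0,0.75],
    [-0.06,-0.36,-0.01,0,0,0,0.75],
    [-0.08,-0.48,-0.013,0,0,0,0.75],
    [-0.1,-0.6,-0.016,0,0,0,0.75],
  ],
)

```text
clock: 6.65
position: [0.5431, -0.0999, 0.1866]
tool_rot: [[0.993, -0.116, 0.004], [-0.116, -0.993, -0.002], [0.004, 0.001, -1.0]]
wrist_force: [0.4, -0.4, 1.0]
finger_gap: 0.75
```

play_rows(
  increments=[
    [-0.02,-0.13,-0.003,0,0,0,0.75],
    [-0.05,-0.26,-0.006,0,0,0,0.75],
    [-0.07,-0.39,-0.01,0,0,0,0.75],
    [-0.09,-0.5,-0.013,0,0,0,0.75],
    [-0.1,-0.6,-0.016,0,0,0,0.75],
  ],
)

```text
clock: 7.07
position: [0.5335, 0.0846, 0.192]
tool_rot: [[0.993, -0.114, 0.005], [-0.114, -0.993, -0.001], [0.005, 0.001, -1.0]]
wrist_force: [0.3, -0.2, -0.8]
finger_gap: 0.745
```

play_rows(
  increments=[
    [0,0,0,0,0,0,0.75],
    [0,0,0,0,0,0,0.75],
    [0,0,0,0,0,0,0.75],
    [0,0,0,0,0,0,0.75],
    [0,0,0,0,0,0,0.75],
  ],
)

```text
clock: 7.48
position: [0.5336, 0.0835, 0.1921]
tool_rot: [[0.993, -0.116, 0.005], [-0.116, -0.993, -0.001], [0.005, 0.001, -1.0]]
wrist_force: [-0.1, 0.9, 0.3]
finger_gap: 0.753
```

```bash
python3 -c "
from h import *
c=capture('wrist');cv2.imwrite('pics/w3.png',c['img'][:,:,::-1]);print(status.sense()['position']);np.savez('w3.npz',**c)
print(proj(c,[(.535,.08,.08),(.535,.08,.003)]))
c=capture('side');cv2.imwrite('pics/s3.png',c['img'][:,:,::-1])"
```

```text
[0.5336 0.0836 0.1921]
[[258.2034 185.9789]
 [257.306  170.9996]]
```

View pics/w3.png

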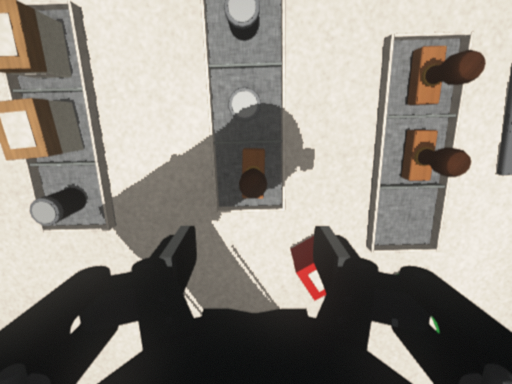

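Overhead view: the stamp's knob is at (253,184), and the red look-alike at (310,268) is near the right finger. The canister is at (48,210) and the empty stamp-tray front cell is centred at (408,215).

```bash
python3 -c "
from h import *
c=dict(np.load('w3.npz'))
print('knob',ray(c,253,184,.075),ray(c,253,184,.069))
print('block rear',[ray(c,u,v,.025)[:2] for u,v in [(242,150),(265,150)]])
print('can',ray(c,45,210,.054))
def tray(n,P):
    P=[ray(c,*p)[:2] for p in P]; print(n,*P, 'w',np.hypot(*(P[0]-P[1])))
    e=(P[1]-P[0]);e/=np.hypot(*e);x=np.array([-e[1],e[0]]);print('  front ctr',(P[0]+P[1])/2+.043*x,'yaw',np.degrees(np.arctan2(x[1],x[0])))
tray('can',[(217.5,210,.018),(284,208,.018)])
tray('stamp',[(368,249,.018),(437,249,.018)])
tray('slide',[(40,231,.018),(114,229,.018)])
plan([(.535,.08,.09,-6.5)])
"
```

```text
knob [0.5363 0.0849 0.075 ] [0.5349 0.0851 0.069 ]
block rear [array([0.5651, 0.0942]), array([0.5621, 0.0684])]
can [0.5287 0.3125 0.054 ]
can [0.4954 0.1336] [0.4885 0.0527] w 0.08124028951394159
  front ctr [0.5348 0.0895] yaw -4.846742199092671
stamp [ 0.4215 -0.0486] [ 0.4113 -0.1358] w 0.08778556283690275
  front ctr [ 0.4591 -0.0972] yaw -6.669426691990754
slide [0.4938 0.3576] [0.4857 0.2653] w 0.09262288931128007
  front ctr [0.5326 0.3077] yaw -5.0073413748011895
[ 0.004  0.011  0.34   0.002 -0.01  -0.005] -> [0.535 0.08  0.09 ]
```

play_rows(
  increments=[
    [0.002,0,0.08,0,-0.01,0,0.75],
    [0.003,0,0.18,0,-0.01,0,0.75],
    [0.003,0,0.28,0,-0.01,0,0.75],
    [0.003,0,0.36,0,-0.01,0,0.75],
    [0.003,0,0.38,0,-0.01,0,0.75],
  ],
  squeeze=25,
)

```text
clock: 8.0
position: [0.5323, 0.082, 0.0739]
tool_rot: [[0.993, -0.118, -0.007], [-0.118, -0.993, -0.003], [-0.007, 0.003, -1.0]]
wrist_force: [-1.7, -0.6, -0.2]
finger_gap: 0.752
```

```bash
python3 -c "
from h import *
print(status.sense()['position']);plan([(.535,.0845,.046,-6.5)])
"
```

```text
[0.5323 0.082  0.0739]
[ 0.009 -0.01   0.093  0.007  0.014 -0.009] -> [0.535  0.0845 0.046 ]
```

play_rows(
  increments=[
    [0.004,-0.006,0.03,0.007,0.014,-0.009,0.75],
    [0.009,-0.01,0.06,0.007,0.014,-0.009,0.75],
    [0.009,-0.01,0.085,0.007,0.014,-0.009,0.75],
    [0.009,-0.01,0.093,0.007,0.014,-0.009,0.7],
    [0.009,-0.01,0.093,0.007,0.014,-0.009,0.6],
  ],
)

```text
clock: 8.42
position: [0.5352, 0.0845, 0.0459]
tool_rot: [[0.994, -0.113, 0.0], [-0.113, -0.994, -0.0], [0.0, 0.0, -1.0]]
wrist_force: [0.0, 0.8, 0.3]
finger_gap: 0.606
```

play_rows(
  increments=[
    [0,0,0,0,0,0,0.5],
    [0,0,0,0,0,0,0.4],
    [0,0,0,0,0,0,0.3],
    [0,0,0,0,0,0,0.15],
    [0,0,0,0,0,0,0.15],
  ],
)

```text
clock: 8.83
position: [0.5358, 0.0847, 0.0468]
tool_rot: [[0.994, -0.113, 0.002], [-0.113, -0.994, 0.0], [0.002, -0.001, -1.0]]
wrist_force: [-1.4, 1.2, 4.7]
finger_gap: 0.307
```

play_rows(
  increments=[
    [0,0,-0.01,0,0,0,0.15],
    [0,0,-0.03,0,0,0,0.15],
    [0,0,-0.06,0,0,0,0.15],
    [0,0,-0.1,0,0,0,0.15],
    [0,0,-0.12,0,0,0,0.15],
  ],
)

```text
clock: 9.25
position: [0.5365, 0.0848, 0.0847]
tool_rot: [[0.994, -0.113, 0.004], [-0.113, -0.994, 0.001], [0.004, -0.001, -1.0]]
wrist_force: [0.7, -0.3, -1.2]
finger_gap: 0.316
```

```bash
python3 -c "
from h import *
s=status.sense();print(s['position'],s['finger_gap'])
c=capture('side');a=c['img'][95:270,150:370,::-1];cv2.imwrite('pics/s4.png',cv2.resize(a,None,fx=3,fy=3))
plan([(.535,.0845,.15,-6.5),(.457,-.099,.15,-6.5),(.457,-.099,.047,-6.5)])
"
```

```text
[0.5365 0.0848 0.0847] 0.31566820861116385
[-0.006  0.002 -0.215 -0.004 -0.01   0.001] -> [0.535  0.0845 0.15  ]
[-0.189  0.637  0.     0.     0.     0.   ] -> [ 0.457 -0.099  0.15 ]
[0.    0.    0.343 0.    0.    0.   ] -> [ 0.457 -0.099  0.047]
```

View pics/s4.png

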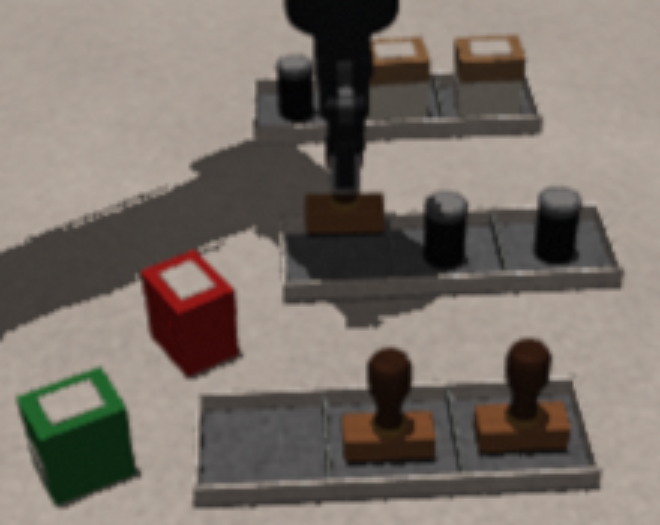

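The stamp hangs level in the grip (opening 27 mm) and the stamp tray's front cell is empty.

play_rows(
  increments=[
    [0,0,-0.05,0,0,0,0.15],
    [0,0,-0.1,0,0,0,0.15],
    [-0.006,0.03,-0.16,0,-0.01,0,0.15],
    [-0.03,0.11,-0.2,0,-0.01,0,0.15],
    [-0.06,0.2,-0.215,0,-0.01,0,0.15],
  ],
)

```text
clock: 9.72
position: [0.5132, 0.0276, 0.1517]
tool_rot: [[0.994, -0.111, 0.004], [-0.111, -0.994, 0.003], [0.003, -0.003, -1.0]]
wrist_force: [0.2, -0.1, -0.2]
finger_gap: 0.311
```

play_rows(
  increments=[
    [-0.03,0.11,0,0,0,0,0.15],
    [-0.06,0.22,0,0,0,0,0.15],
    [-0.09,0.32,0,0,0,0,0.15],
    [-0.115,0.4,0,0,0,0,0.15],
    [-0.125,0.425,0,0,0,0,0.15],
  ],
)

```text
clock: 10.13
position: [0.4601, -0.0974, 0.1512]
tool_rot: [[0.994, -0.113, 0.003], [-0.113, -0.994, 0.002], [0.003, -0.003, -1.0]]
wrist_force: [0.3, -0.6, -0.6]
finger_gap: 0.314
```

```bash
python3 -c "
from h import *
print(status.sense()['position']);plan([(.457,-.099,.08,-6.5)])
"
```

```text
[ 0.4601 -0.0974  0.1512]
[-0.01   0.007  0.237 -0.005 -0.005  0.   ] -> [ 0.457 -0.099  0.08 ]
```

play_rows(
  increments=[
    [-0.01,0.007,0.06,-0.005,-0.005,0,0.15],
    [-0.01,0.007,0.12,-0.005,-0.005,0,0.15],
    [-0.01,0.007,0.18,-0.005,-0.005,0,0.15],
    [-0.01,0.007,0.22,-0.005,-0.005,0,0.15],
    [-0.01,0.007,0.237,-0.005,-0.005,0,0.15],
  ],
)

```text
clock: 10.55
position: [0.4559, -0.0987, 0.0783]
tool_rot: [[0.994, -0.113, -0.003], [-0.113, -0.994, 0.0], [-0.003, 0.0, -1.0]]
wrist_force: [-0.1, 0.1, -1.5]
finger_gap: 0.313
```

```bash
python3 -c "
from h import *
print(status.sense()['position']);plan([(.457,-.099,.047,-6.5)])
"
```

```text
[ 0.4559 -0.0987  0.0783]
[ 0.004  0.001  0.104  0.     0.006 -0.   ] -> [ 0.457 -0.099  0.047]
```

play_rows(
  increments=[
    [0.004,0,0.03,0,0.006,0,0.15],
    [0.004,0,0.06,0,0.006,0,0.15],
    [0.004,0,0.085,0,0.006,0,0.15],
    [0.004,0,0.1,0,0.006,0,0.15],
    [0.004,0,0.104,0,0.006,0,0.15],
  ],
)

```text
clock: 10.97
position: [0.4569, -0.0988, 0.0469]
tool_rot: [[0.994, -0.113, -0.001], [-0.113, -0.994, -0.0], [-0.001, 0.0, -1.0]]
wrist_force: [-1.9, 1.2, 6.4]
finger_gap: 0.313
```

play_rows(
  increments=[
    [0,0,0,0,0,0,0.15],
    [0,0,0,0,0,0,0.38],
    [0,0,0,0,0,0,0.48],
    [0,0,0,0,0,0,0.6],
    [0,0,0,0,0,0,0.6],
  ],
)

```text
clock: 11.38
position: [0.4572, -0.0988, 0.0472]
tool_rot: [[0.994, -0.113, 0.0], [-0.113, -0.994, -0.0], [0.0, 0.0, -1.0]]
wrist_force: [-0.1, -0.8, 0.2]
finger_gap: 0.598
```

play_rows(
  increments=[
    [0,0,-0.06,0,0,0,0.6],
    [0,0,-0.16,0,0,0,0.6],
    [0,0,-0.26,0,0,0,0.6],
    [0,0,-0.36,0,0,0,0.6],
    [0,0,-0.45,0,0,0,0.6],
  ],
)

```text
clock: 11.8
position: [0.4572, -0.0989, 0.1843]
tool_rot: [[0.994, -0.113, 0.001], [-0.113, -0.994, -0.0], [0.001, 0.0, -1.0]]
wrist_force: [1.5, 0.4, -0.0]
finger_gap: 0.602
```

```bash
python3 -c "
from h import *
plan([(.530,.310,.19,-6.5)])
c=capture('side');a=c['img'][95:270,150:370,::-1];cv2.imwrite('pics/s5.png',cv2.resize(a,None,fx=3,fy=3))
"
```

```text
[ 0.029 -0.461 -0.006  0.    -0.003  0.   ] -> [0.4815 0.0374 0.1862]
[ 0.029 -0.461 -0.006  0.     0.     0.   ] -> [0.5057 0.1737 0.1881]
[ 0.029 -0.461 -0.006  0.     0.     0.   ] -> [0.53 0.31 0.19]
```

View pics/s5.png

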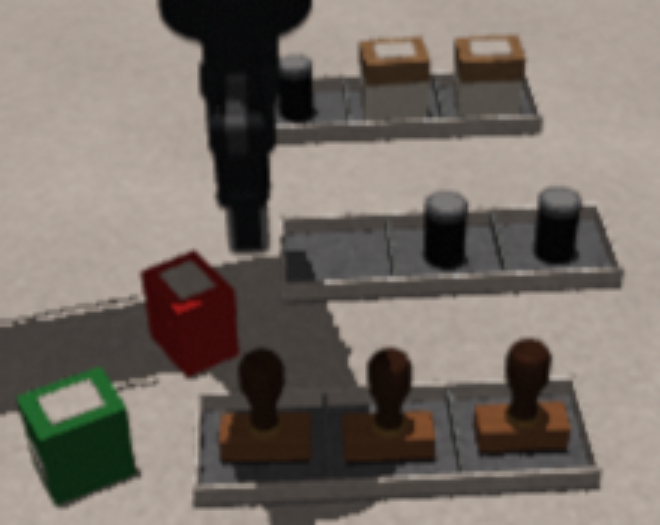

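The stamp stands upright in the stamp tray's front cell. The canister is next.

play_rows(
  increments=[
    [0.006,-0.092,0,0,0,0,0.6],
    [0.012,-0.184,0,0,0,0,0.6],
    [0.018,-0.276,0,0,0,0,0.6],
    [0.024,-0.368,0,0,0,0,0.6],
    [0.029,-0.461,-0.006,0,0,0,0.6],
  ],
)

```text
clock: 12.27
position: [0.4842, 0.0381, 0.1914]
tool_rot: [[0.994, -0.113, 0.01], [-0.113, -0.994, -0.002], [0.011, 0.001, -1.0]]
wrist_force: [1.3, -0.1, -0.6]
finger_gap: 0.6
```

play_rows(
  increments=[
    [0.006,-0.092,0,0,0,0,0.6],
    [0.012,-0.184,0,0,0,0,0.6],
    [0.018,-0.276,0,0,0,0,0.6],
    [0.024,-0.368,0,0,0,0,0.6],
    [0.029,-0.461,-0.006,0,0,0,0.6],
  ],
)

```text
clock: 12.68
position: [0.5082, 0.1759, 0.1927]
tool_rot: [[0.994, -0.112, 0.01], [-0.112, -0.994, -0.002], [0.01, 0.001, -1.0]]
wrist_force: [0.9, -0.7, 0.3]
finger_gap: 0.599
```

play_rows(
  increments=[
    [0.006,-0.1,0,0,0,0,0.6],
    [0.014,-0.22,0,0,0,0,0.6],
    [0.022,-0.34,0,0,0,0,0.6],
    [0.027,-0.43,0,0,0,0,0.6],
    [0.029,-0.461,-0.006,0,0,0,0.6],
  ],
)

```text
clock: 13.1
position: [0.5321, 0.3156, 0.1928]
tool_rot: [[0.994, -0.11, 0.008], [-0.11, -0.994, -0.003], [0.009, 0.002, -1.0]]
wrist_force: [-0.7, 0.1, 0.3]
finger_gap: 0.601
```

play_rows(
  increments=[
    [0,0,0,0,0,0,0.6],
    [0,0,0,0,0,0,0.6],
    [0,0,0,0,0,0,0.6],
    [0,0,0,0,0,0,0.6],
    [0,0,0,0,0,0,0.6],
  ],
)

```text
clock: 13.52
position: [0.5322, 0.3145, 0.1933]
tool_rot: [[0.994, -0.111, 0.009], [-0.111, -0.994, -0.002], [0.009, 0.001, -1.0]]
wrist_force: [-0.5, -0.6, 0.5]
finger_gap: 0.598
```

```bash
python3 -c "
from h import *
c=capture('wrist');cv2.imwrite('pics/w4.png',c['img'][:,:,::-1]);print(status.sense()['position']);np.savez('w4.npz',**c)"
```

```text
[0.5322 0.3146 0.1933]
```

View pics/w4.png

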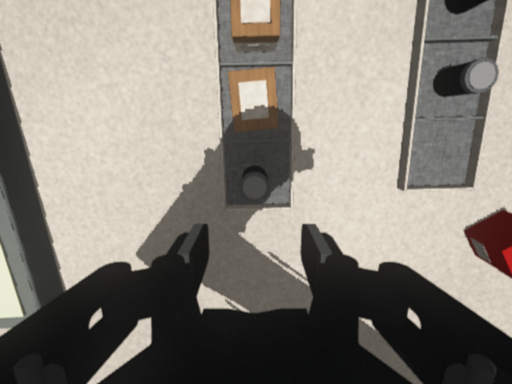

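Wrist view: the canister lid is at about (255,184) in the slide tray's front cell. The empty canister-tray front cell is at (442,152).

```bash
python3 -c "
from h import *
c=dict(np.load('w4.npz'))
g=cv2.cvtColor(c['img'],cv2.COLOR_RGB2GRAY)[150:215,225:290]; g=cv2.normalize(g,None,0,255,cv2.NORM_MINMAX)
cv2.imwrite('pics/lid.png',cv2.resize(cv2.LUT(g,np.array([min(255,int(255*(i/255)**.5)) for i in range(256)],np.uint8)),None,fx=7,fy=7,interpolation=cv2.INTER_CUBIC))
print('can',ray(c,255,184,.054))
def tray(n,P):
    P=[ray(c,*p)[:2] for p in P]; print(n,'w',np.hypot(*(P[0]-P[1])))
    e=(P[1]-P[0]);e/=np.hypot(*e);x=np.array([-e[1],e[0]]);print('  front ctr',(P[0]+P[1])/2+.043*x,'yaw',np.degrees(np.arctan2(x[1],x[0])))
tray('slide',[(226,208,.018),(291,206,.018)])
tray('can',[(400,189,.018),(474,187,.018)])
plan([(.5305,.3115,.09,-6.5)])
"
```

```text
can [0.53   0.3143 0.054 ]
slide w 0.0794954955666409
  front ctr [0.5352 0.3106] yaw -4.553952248991129
can w 0.0886439711642428
  front ctr [0.5351 0.0947] yaw -4.7957501769717386
[-0.008  0.011  0.344  0.002 -0.017  0.004] -> [0.5305 0.3115 0.09  ]
```

View pics/lid.png

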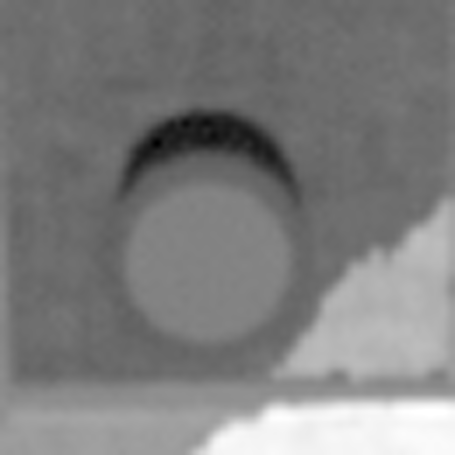

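play_rows(
  increments=[
    [-0.005,0.002,0.08,0,-0.017,0,0.6],
    [-0.01,0.004,0.18,0,-0.017,0,0.6],
    [-0.015,0.006,0.28,0,-0.017,0,0.6],
    [-0.015,0.006,0.36,0,-0.017,0,0.6],
    [-0.015,0.006,0.38,0,-0.017,0,0.6],
  ],
  squeeze=25,
)

```text
clock: 13.98
position: [0.5262, 0.3109, 0.075]
tool_rot: [[0.994, -0.113, -0.006], [-0.113, -0.994, -0.005], [-0.005, 0.006, -1.0]]
wrist_force: [-0.2, -0.6, -0.7]
finger_gap: 0.597
```

```bash
python3 -c "
from h import *
print(status.sense()['position']);plan([(.5275,.313,.025,-6.5)])
"
```

```text
[0.5262 0.3109 0.075 ]
[ 0.004 -0.009  0.167  0.012  0.01   0.001] -> [0.5275 0.313  0.025 ]
```

play_rows(
  increments=[
    [0.004,-0.009,0.04,0.012,0.01,0,0.6],
    [0.004,-0.009,0.09,0.012,0.01,0,0.6],
    [0.004,-0.009,0.14,0.012,0.01,0,0.6],
    [0.004,-0.009,0.165,0.012,0.01,0,0.6],
    [0.004,-0.009,0.167,0.012,0.01,0,0.6],
  ],
)

```text
clock: 14.4
position: [0.5271, 0.3125, 0.0242]
tool_rot: [[0.994, -0.113, -0.002], [-0.113, -0.994, -0.001], [-0.001, 0.001, -1.0]]
wrist_force: [0.2, -0.5, 0.2]
finger_gap: 0.601
```

play_rows(
  increments=[
    [0,0,0,0,0,0,0.55],
    [0,0,0,0,0,0,0.45],
    [0,0,0,0,0,0,0.35],
    [0,0,0,0,0,0,0.2],
    [0,0,0,0,0,0,0.2],
  ],
)

```text
clock: 14.82
position: [0.5279, 0.3131, 0.0256]
tool_rot: [[0.994, -0.113, 0.001], [-0.113, -0.994, 0.0], [0.001, -0.0, -1.0]]
wrist_force: [-0.4, 1.5, 3.6]
finger_gap: 0.372
```

play_rows(
  increments=[
    [0,0,-0.02,0,0,0,0.2],
    [0,0,-0.08,0,0,0,0.2],
    [0,0,-0.18,0,0,0,0.2],
    [0,0,-0.28,0,0,0,0.2],
    [0,0,-0.35,0,0,0,0.2],
  ],
)

```text
clock: 15.23
position: [0.5284, 0.3133, 0.1338]
tool_rot: [[0.994, -0.112, 0.003], [-0.112, -0.994, 0.002], [0.003, -0.002, -1.0]]
wrist_force: [0.8, 0.7, 1.0]
finger_gap: 0.371
```

```bash
python3 -c "
from h import *
print(status.sense()['position']);plan([(.530,.090,.13,-6.5)])
"
```

```text
[0.5284 0.3133 0.1338]
[ 0.044  0.369  0.006 -0.004 -0.005  0.002] -> [0.5292 0.2016 0.1319]
[0.045 0.369 0.006 0.    0.    0.   ] -> [0.53 0.09 0.13]
```

play_rows(
  increments=[
    [0.008,0.06,0,0,0,0,0.2],
    [0.016,0.14,0,0,0,0,0.2],
    [0.026,0.22,0,0,0,0,0.2],
    [0.036,0.3,0,0,0,0,0.2],
    [0.044,0.37,0.006,-0.004,-0.005,0,0.2],
  ],
)

```text
clock: 15.65
position: [0.5285, 0.1996, 0.132]
tool_rot: [[0.994, -0.113, -0.0], [-0.113, -0.994, -0.0], [-0.0, 0.0, -1.0]]
wrist_force: [1.0, -0.4, 0.4]
finger_gap: 0.371
```

play_rows(
  increments=[
    [0.01,0.09,0,0,0,0,0.2],
    [0.02,0.18,0,0,0,0,0.2],
    [0.032,0.27,0,0,0,0,0.2],
    [0.042,0.34,0,0,0,0,0.2],
    [0.047,0.369,0.006,0,0,0,0.2],
  ],
)

```text
clock: 16.07
position: [0.5295, 0.0853, 0.1304]
tool_rot: [[0.993, -0.115, -0.0], [-0.115, -0.993, -0.0], [-0.0, 0.0, -1.0]]
wrist_force: [0.1, -0.1, -0.1]
finger_gap: 0.368
```

```bash
python3 -c "
from h import *
print(status.sense()['position'],status.sense()['finger_gap']);plan([(.531,.090,.06,-6.5)])
"
```

```text
[0.5295 0.0853 0.1304] 0.3675948799863258
[ 0.003 -0.016  0.235  0.001  0.001 -0.003] -> [0.531 0.09  0.06 ]
```

play_rows(
  increments=[
    [0.003,-0.014,0.06,0,0,-0.003,0.2],
    [0.003,-0.014,0.12,0,0,-0.003,0.2],
    [0.003,-0.014,0.18,0,0,-0.003,0.2],
    [0.003,-0.014,0.22,0,0,-0.003,0.2],
    [0.003,-0.014,0.235,0,0,-0.003,0.2],
  ],
)

```text
clock: 16.48
position: [0.5291, 0.0888, 0.0575]
tool_rot: [[0.994, -0.113, -0.005], [-0.113, -0.994, -0.002], [-0.004, 0.002, -1.0]]
wrist_force: [-0.4, 0.6, -0.8]
finger_gap: 0.369
```

```bash
python3 -c "
from h import *
print(status.sense()['position'],status.sense()['finger_gap']);plan([(.531,.090,.0257,-6.5)])
c=capture('side');a=c['img'][95:270,150:370,::-1];cv2.imwrite('pics/s6.png',cv2.resize(a,None,fx=3,fy=3))
"
```

```text
[0.5291 0.0888 0.0575] 0.3693706587126217
[ 0.006 -0.005  0.106  0.004  0.009 -0.001] -> [0.531  0.09   0.0257]
```

View pics/s6.png

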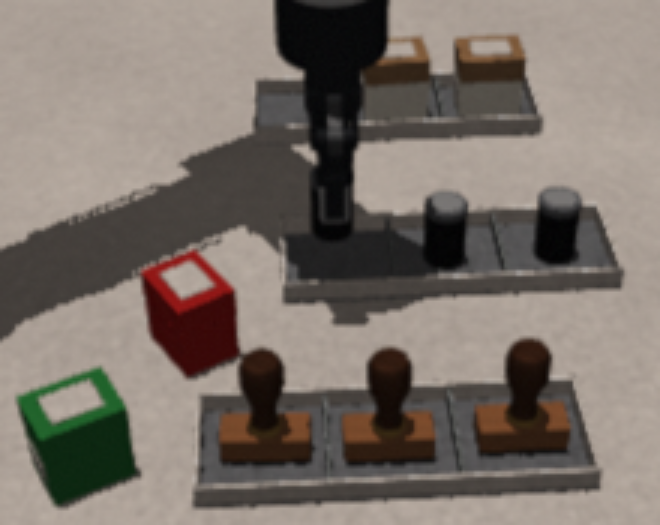

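The canister is held upright over the canister tray's empty front cell.

play_rows(
  increments=[
    [0.006,-0.003,0.03,0.004,0.009,0,0.2],
    [0.006,-0.003,0.06,0.004,0.009,0,0.2],
    [0.006,-0.003,0.085,0.004,0.009,0,0.2],
    [0.006,-0.003,0.1,0.004,0.009,0,0.2],
    [0.006,-0.003,0.106,0.004,0.009,0,0.2],
  ],
)

```text
clock: 16.95
position: [0.5308, 0.0895, 0.0255]
tool_rot: [[0.994, -0.113, -0.0], [-0.113, -0.994, -0.0], [-0.0, 0.001, -1.0]]
wrist_force: [-2.3, 0.5, 7.1]
finger_gap: 0.373
```

play_rows(
  increments=[
    [0,0,0,0,0,0,0.2],
    [0,0,0,0,0,0,0.42],
    [0,0,0,0,0,0,0.5],
    [0,0,0,0,0,0,0.6],
    [0,0,0,0,0,0,0.6],
  ],
)

```text
clock: 17.37
position: [0.531, 0.0895, 0.0258]
tool_rot: [[0.994, -0.113, 0.0], [-0.113, -0.994, -0.0], [0.0, 0.0, -1.0]]
wrist_force: [-0.0, 0.3, -0.2]
finger_gap: 0.602
```

play_rows(
  increments=[
    [0,0,-0.06,0,0,0,0.6],
    [0,0,-0.16,0,0,0,0.6],
    [0,0,-0.26,0,0,0,0.6],
    [0,0,-0.38,0,0,0,0.6],
    [0,0,-0.5,0,0,0,0.6],
  ],
)

```text
clock: 17.78
position: [0.5304, 0.0893, 0.1773]
tool_rot: [[0.994, -0.113, -0.0], [-0.113, -0.994, -0.001], [-0.0, 0.001, -1.0]]
wrist_force: [0.7, 0.9, 0.5]
finger_gap: 0.595
```

```bash
python3 -c "
from h import *
plan([(.552,-.283,.17,-6.5)])
"
```

```text
[ 0.106  0.612  0.012  0.001  0.    -0.   ] -> [ 0.5412 -0.0969  0.1736]
[0.106 0.612 0.012 0.    0.    0.   ] -> [ 0.552 -0.283  0.17 ]
```

play_rows(
  increments=[
    [0.02,0.12,0,0,0,0,0.8],
    [0.04,0.24,0,0,0,0,0.8],
    [0.06,0.36,0,0,0,0,0.8],
    [0.08,0.48,0,0,0,0,0.8],
    [0.106,0.612,0,0,0,0,0.8],
  ],
)

```text
clock: 18.2
position: [0.541, -0.0979, 0.1778]
tool_rot: [[0.994, -0.112, 0.0], [-0.112, -0.994, -0.0], [0.0, 0.0, -1.0]]
wrist_force: [1.2, -0.5, -0.1]
finger_gap: 0.803
```

play_rows(
  increments=[
    [0.02,0.12,0,0,0,0,0.8],
    [0.045,0.26,0,0,0,0,0.8],
    [0.07,0.4,0,0,0,0,0.8],
    [0.09,0.53,0,0,0,0,0.8],
    [0.106,0.612,0.012,0,0,0,0.8],
  ],
)

```text
clock: 18.62
position: [0.5516, -0.2879, 0.1748]
tool_rot: [[0.993, -0.114, 0.001], [-0.114, -0.993, -0.002], [0.002, 0.001, -1.0]]
wrist_force: [-0.5, 0.4, 0.2]
finger_gap: 0.803
```

play_rows(
  increments=[
    [0,0,0,0,0,0,0.8],
    [0,0,0,0,0,0,0.8],
    [0,0,0,0,0,0,0.8],
    [0,0,0,0,0,0,0.8],
    [0,0,0,0,0,0,0.8],
  ],
)

```text
clock: 19.03
position: [0.5519, -0.2867, 0.1753]
tool_rot: [[0.994, -0.113, 0.002], [-0.113, -0.994, -0.002], [0.002, 0.001, -1.0]]
wrist_force: [1.2, -0.2, -0.2]
finger_gap: 0.8
```

```bash
python3 -c "
from h import *
c=capture('wrist');cv2.imwrite('pics/w5.png',c['img'][:,:,::-1]);print(status.sense()['position']);np.savez('w5.npz',**c)
plan([(.552,-.283,.09,-6.5)])
print(proj(c,[(.552,-.283,.07)]))"
```

```text
[ 0.5519 -0.2867  0.1753]
[-0.002 -0.013  0.284  0.003 -0.004  0.001] -> [ 0.552 -0.283  0.09 ]
[[250.7693 189.6567]]
```

View pics/w5.png

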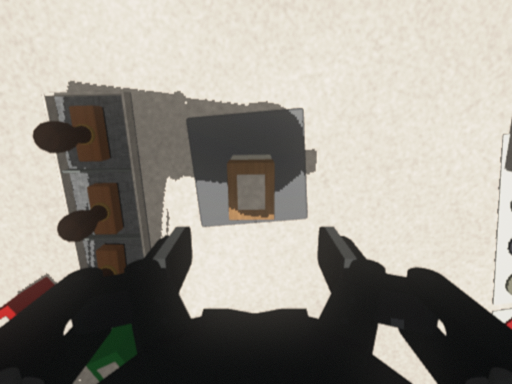

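The box stands upright on the pad, with its lid centred at (251,190), as predicted. Regrasping it.

play_rows(
  increments=[
    [0,-0.012,0.06,0,0,0,0.8],
    [0,-0.012,0.14,0,0,0,0.8],
    [0,-0.012,0.22,0,0,0,0.8],
    [0,-0.012,0.28,0,0,0,0.8],
    [0,-0.012,0.3,0,0,0,0.8],
  ],
  squeeze=30,
)

```text
clock: 19.5
position: [0.551, -0.2816, 0.0823]
tool_rot: [[0.994, -0.112, -0.003], [-0.112, -0.994, 0.001], [-0.003, -0.0, -1.0]]
wrist_force: [-0.3, 0.2, -1.6]
finger_gap: 0.798
```

```bash
python3 -c "
from h import *
print(status.sense()['position']);plan([(.552,-.283,.035,-6.5)])"
```

```text
[ 0.551  -0.2816  0.0823]
[ 0.004  0.004  0.158 -0.001  0.005  0.003] -> [ 0.552 -0.283  0.035]
```

play_rows(
  increments=[
    [0.004,0.004,0.05,0,0.005,0,0.8],
    [0.004,0.004,0.1,0,0.005,0,0.8],
    [0.004,0.004,0.14,0,0.005,0,0.8],
    [0.004,0.004,0.156,0,0.005,0,0.8],
    [0.004,0.004,0.158,0,0.005,0,0.8],
  ],
)

```text
clock: 19.92
position: [0.5518, -0.2824, 0.0346]
tool_rot: [[0.994, -0.111, -0.001], [-0.111, -0.994, 0.0], [-0.001, -0.0, -1.0]]
wrist_force: [0.0, 0.2, 0.4]
finger_gap: 0.798
```

play_rows(
  increments=[
    [0,0,0,0,0,0,0.7],
    [0,0,0,0,0,0,0.6],
    [0,0,0,0,0,0,0.5],
    [0,0,0,0,0,0,0.3],
    [0,0,0,0,0,0,0.3],
  ],
)

```text
clock: 20.33
position: [0.5527, -0.2827, 0.036]
tool_rot: [[0.994, -0.111, 0.001], [-0.111, -0.994, -0.0], [0.001, 0.0, -1.0]]
wrist_force: [0.5, 1.9, 5.0]
finger_gap: 0.508
```

play_rows(
  increments=[
    [0,0,-0.04,0,0,0,0.3],
    [0,0,-0.13,0,0,0,0.3],
    [0,0,-0.23,0,0,0,0.3],
    [0,0,-0.34,0,0,0,0.3],
    [0,0,-0.42,0,0,0,0.3],
  ],
)

```text
clock: 20.75
position: [0.5527, -0.2829, 0.1646]
tool_rot: [[0.994, -0.111, 0.003], [-0.111, -0.994, -0.001], [0.003, 0.001, -1.0]]
wrist_force: [1.1, -1.2, -1.4]
finger_gap: 0.511
```

```bash
python3 -c "
from h import *
print(status.sense()['position']);plan([(.532,.309,.16,-6)])"
```

```text
[ 0.5527 -0.2829  0.1646]
[-0.096 -0.651  0.004  0.002 -0.006 -0.012] -> [ 0.5458 -0.0856  0.163 ]
[-0.092 -0.652  0.005  0.     0.     0.   ] -> [0.5389 0.1117 0.1615]
[-0.092 -0.652  0.005  0.     0.     0.   ] -> [0.532 0.309 0.16 ]
```

play_rows(
  increments=[
    [-0.006,-0.04,0,0,0,0,0.3],
    [-0.018,-0.12,0,0,0,0,0.3],
    [-0.033,-0.22,0,0,0,0,0.3],
    [-0.048,-0.33,0,0,0,-0.006,0.3],
    [-0.064,-0.44,0,0,0,-0.012,0.3],
  ],
)

```text
clock: 21.17
position: [0.5471, -0.1481, 0.1632]
tool_rot: [[0.994, -0.105, 0.001], [-0.105, -0.994, -0.0], [0.001, 0.0, -1.0]]
wrist_force: [-0.5, 0.6, -1.0]
finger_gap: 0.505
```

play_rows(
  increments=[
    [-0.016,-0.11,0,0,0,0,0.3],
    [-0.032,-0.22,0,0,0,0,0.3],
    [-0.048,-0.33,0,0,0,0,0.3],
    [-0.063,-0.44,0,0,0,0,0.3],
    [-0.078,-0.55,0,0,0,0,0.3],
  ],
)

```text
clock: 21.58
position: [0.5401, 0.0202, 0.1622]
tool_rot: [[0.994, -0.106, -0.001], [-0.106, -0.994, -0.0], [-0.001, 0.0, -1.0]]
wrist_force: [1.0, 0.1, -1.1]
finger_gap: 0.512
```

play_rows(
  increments=[
    [-0.016,-0.11,0,0,0,0,0.3],
    [-0.032,-0.22,0,0,0,0,0.3],
    [-0.048,-0.33,0,0,0,0,0.3],
    [-0.063,-0.44,0,0,0,0,0.3],
    [-0.075,-0.52,0,0,0,0,0.3],
  ],
)

```text
clock: 22.0
position: [0.533, 0.1803, 0.161]
tool_rot: [[0.995, -0.105, -0.002], [-0.105, -0.995, -0.0], [-0.002, 0.001, -1.0]]
wrist_force: [0.4, -0.3, -1.4]
finger_gap: 0.511
```

```bash
python3 -c "
from h import *
print(status.sense()['position'],status.sense()['finger_gap']);plan([(.532,.309,.15,-6)])"
```

```text
[0.533  0.1803 0.161 ] 0.5109220753009225
[-0.048 -0.426  0.037  0.001  0.004 -0.   ] -> [0.532 0.309 0.15 ]
```

play_rows(
  increments=[
    [-0.012,-0.1,0,0,0,0,0.3],
    [-0.024,-0.2,0,0,0,0,0.3],
    [-0.036,-0.3,0.01,0,0,0,0.3],
    [-0.042,-0.38,0.02,0,0,0,0.3],
    [-0.045,-0.425,0.037,0,0.004,0,0.3],
  ],
)

```text
clock: 22.42
position: [0.532, 0.3111, 0.1486]
tool_rot: [[0.995, -0.103, -0.001], [-0.103, -0.995, -0.001], [-0.001, 0.001, -1.0]]
wrist_force: [-1.4, -1.4, -1.0]
finger_gap: 0.508
```

```bash
python3 -c "
from h import *
print(status.sense()['position'],status.sense()['finger_gap']);plan([(.533,.3095,.06,-6)])"
```

```text
[0.532  0.3111 0.1486] 0.5082244271377898
[0.004 0.005 0.295 0.001 0.003 0.003] -> [0.533  0.3095 0.06  ]
```

play_rows(
  increments=[
    [0.004,0.003,0.07,0,0.003,0.003,0.3],
    [0.004,0.003,0.14,0,0.003,0.003,0.3],
    [0.004,0.003,0.21,0,0.003,0.003,0.3],
    [0.004,0.003,0.26,0,0.003,0.003,0.3],
    [0.004,0.003,0.28,0,0.003,0.003,0.3],
  ],
)

```text
clock: 22.83
position: [0.5309, 0.3083, 0.0608]
tool_rot: [[0.994, -0.105, -0.005], [-0.105, -0.994, -0.004], [-0.005, 0.005, -1.0]]
wrist_force: [0.2, -0.2, -1.2]
finger_gap: 0.509
```

```bash
python3 -c "
from h import *
print(status.sense()['position'],status.sense()['finger_gap']);plan([(.533,.3095,.0285,-6)])
c=capture('side');a=c['img'][95:270,150:370,::-1];cv2.imwrite('pics/s7.png',cv2.resize(a,None,fx=3,fy=3))"
```

```text
[0.5309 0.3083 0.0608] 0.5086747244980744
[ 0.007 -0.005  0.108  0.009  0.009 -0.002] -> [0.533  0.3095 0.0285]
```

View pics/s7.png

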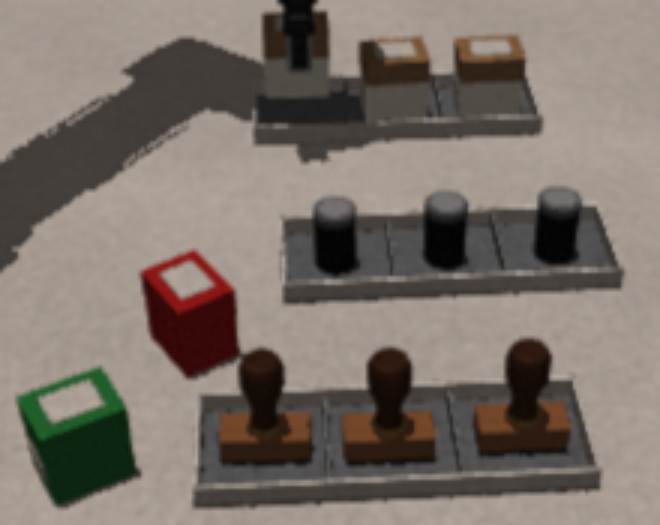

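The canister stands upright in its cell, and the box hangs level above the slide tray's front cell.

play_rows(
  increments=[
    [0.01,-0.005,0.03,0.009,0.009,0,0.3],
    [0.01,-0.005,0.06,0.009,0.009,0,0.3],
    [0.01,-0.005,0.085,0.009,0.009,0,0.3],
    [0.01,-0.005,0.1,0.009,0.009,0,0.3],
    [0.01,-0.005,0.107,0.009,0.009,0,0.3],
  ],
)

```text
clock: 23.3
position: [0.5339, 0.3092, 0.029]
tool_rot: [[0.994, -0.105, -0.0], [-0.105, -0.994, -0.001], [0.0, 0.001, -1.0]]
wrist_force: [-6.9, -2.0, 12.6]
finger_gap: 0.514
```

play_rows(
  increments=[
    [0,0,0,0,0,0,0.3],
    [0,0,0,0,0,0,0.55],
    [0,0,0,0,0,0,0.65],
    [0,0,0,0,0,0,0.75],
    [0,0,0,0,0,0,0.75],
  ],
)

```text
clock: 23.72
position: [0.5342, 0.3094, 0.0294]
tool_rot: [[0.994, -0.105, 0.001], [-0.105, -0.994, -0.0], [0.001, 0.0, -1.0]]
wrist_force: [-0.1, -1.0, -0.1]
finger_gap: 0.75
```

play_rows(
  increments=[
    [0,0,-0.06,0,0,0,0.75],
    [0,0,-0.16,0,0,0,0.75],
    [0,0,-0.28,0,0,0,0.75],
    [0,0,-0.41,0,0,0,0.75],
    [0,0,-0.54,0,0,0,0.75],
  ],
)

```text
clock: 24.13
position: [0.5338, 0.3091, 0.1933]
tool_rot: [[0.994, -0.105, 0.001], [-0.105, -0.994, -0.001], [0.001, 0.001, -1.0]]
wrist_force: [1.5, 1.2, 0.3]
finger_gap: 0.748
```

play_rows(
  increments=[
    [-0.1,0,-0.05,0,0,0,0.75],
    [-0.2,0,-0.1,0,0,0,0.75],
    [-0.3,0,-0.1,0,0,0,0.75],
    [-0.4,0,-0.1,0,0,0,0.75],
    [-0.45,0,-0.1,0,0,0,0.75],
  ],
)

```text
clock: 24.55
position: [0.3971, 0.3235, 0.2241]
tool_rot: [[0.995, -0.104, 0.001], [-0.104, -0.995, 0.001], [0.001, -0.001, -1.0]]
wrist_force: [0.5, -0.7, -0.5]
finger_gap: 0.747
```

```bash
python3 -c "
from h import *
c=capture('side');a=c['img'][95:270,150:370,::-1];cv2.imwrite('pics/s8.png',cv2.resize(a,None,fx=3,fy=3,interpolation=cv2.INTER_CUBIC))"
```

```text
(no output)
```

View pics/s8.png

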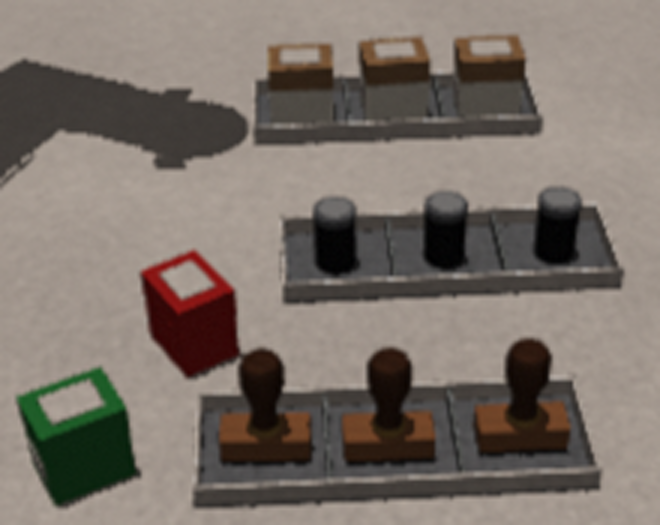

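All three items stand upright and level in the front cells of their own trays. The middle items and the look-alikes have not moved. Handing in.

```bash
python3 -c "
from cell import manip
print(manip.hand_in())"
```

```text
the job is handed in; nothing more can be done
None
```

All three misfiled items are now upright in the front cells of their own trays, and the job is handed in. The robot clock stood at about 24.5 s.

- **What I did:** I parked the slide box on the grey pad. I then moved the hand stamp to the stamp tray and the film canister to the canister tray. Last, I moved the slide box from the pad to the slide box tray.
- **Last checks:** The final side view shows each tray holding three of its own kind. By eye, the filed middle items and the red and green look-alikes had not moved. The arm was clear and touching nothing.
- **Forces:** The largest wrist force in the readings was about 14 N, when the slide box was set down in its tray; the limit is 120 N.
- **Not checked:** I took no close-up of the slide box after setting it down. It was let go at the same height, to within 1 mm, as when it was gripped on the stamp tray floor. In the side view it looks level with its neighbours.
- **Disagreement:** Different views put the tray positions up to about 5 mm apart. The canister and slide box had more room than that in their cells (at least 12 mm each side). The stamp looked well inside its cell in the side view.

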